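Pulse the moss mill

ROBOT

A 6-joint arm with a two-finger parallel gripper is mounted at the origin on the work surface. World frame = base frame: x ahead of the robot, y to its left, z up, the work surface at z = 0. Lengths are in m, angles in rad, forces in N, time in s.
With the tool pointing down it reaches from about 0.325 to 0.9 m from the base axis. Payload 6.1 kg.
Tool frame: the origin (TCP) lies on the centre line of the jaws, within the pads' length; the fingertips stand 17 mm ahead of it and the grasp point (between the pads) lies 2 mm behind it (ctrl.tcp_to_tips is the distance from the TCP to the fingertips, in m); z points along the fingers, y is the line along which they close (so a half turn about z gives the same grasp; the last joint's range is limited). The gripper opens to 87 mm and grips with 3 to 60 N. Pads are 19 mm wide; open, the fingers measure 117 mm over their backs; the gripper's body (75 mm by 190 mm) begins 51 mm behind the grasp point.
Start: joints at [-1.44, 0.22, 1.526, -0, 1.395, -0.126], TCP at [0.159, -0.604, 0.24] pointing down, gripper open.
Joint ranges: [-2.98, 2.98], [-0.91, 2.08], [0.09, 2.57], [-1.24, 4.39], [0.2, 2.65], [-2.68, 2.68]. Speed limits (rad/s): [2.57, 2.57, 3.01, 3.14, 3.14, 3.14].

INTERFACE

Orientations are given as a unit quaternion [w, x, y, z].
In Python, from station import ctrl gives the robot as it stands.
- The arm moves only by the tool servo_tool, never from a script. Its argument "targets" is a list of rows, each a list of 3 entries, a list of its own where there are three numbers: the turn, a rotation vector about the tool's x, y, z in rad, then the shift along the tool's x, y, z in cm, then the closure, from 0 (fully open) to 1 (shut). In form: [[[wx, wy, wz], [tx, ty, tz], hand], ...]. A call has 1 to 8 rows; each row shifts and turns the commanded pose from where the row before left it, along the tool's axes as they then stand; what a row does not reach is not made up. A row lasts 1/8 s, in which the tool goes at most 62.5 mm and 10.7 degrees, less where a joint would pass 70% of its speed; a pose out of reach is approached as far as the arm can. A call is refused whole if a number of a shift passes 6.25 or a number of a turn 0.188, either way. A call with a gripper value outside its range is refused whole. The fingers move at their own pace and stop on an object; "grip_force" is the grip in N (left out, the last holds). Time passes only in rows, so rows that do not move let the fingers close. It gives the time, the measured TCP pose, the force, the opening and the grip force at its end, in the units of the state.
- ctrl.observe(): the state, without advancing time (a new reading comes with each control period).
- ctrl.capture(name): name is "scene" or "top" or "wrist"; returns a dict with "img" (400x640x3 uint8, red, green, blue), "fx", "fy", "cx", "cy" (pixels), "R" (3x3) and "t" (3): a world point X has camera coordinates R X + t; the wrist camera has in their place "T_tool_cam" (4x4, takes a point from camera to tool coordinates, whose origin is the TCP and whose axes are the flange's). Camera axes: x right, y down, z forward; pixel columns grow to the right and rows downward; lengths in m; the calibration is good to about 2 mm. The wrist camera is an equidistant fisheye: a pixel r from the principal point sees the ray r / f radians off the axis. A picture is of the moment at which its call begins: read the wrist's pose just before it. There is no depth.
- ctrl.finish_job(): hands the job in; it is judged then, once.
The state is a dict: "t": time; "joint_pos": joint angles; "qvel": joint speeds; "joint_torque": joint torques, N m; "eef_pos": TCP position; "orientation": TCP orientation; "wrist_force": force on the tool from outside, world axes, zero at the start; "torque": the same for the moment, N m; "gripper_width": finger opening in m; "grasp_force": force on a finger pad.
Only numpy, scipy, OpenCV 4.12 (cv2) and the standard library are available. Lean on these libraries where they do the work, as an engineer would, in place of code of your own. Each camera call takes 0.05 s, during which the arm holds its last target. There are 200 camera calls.

TASK

Get the moss mill ready and run it on pulse: first swing the hasp on the crumb box down flat over its staple, then fit the black lid into the mill's mouth, its pointers at the white marks, and seat it fully home. Twist it clockwise (seen from above) against the spring to the middle of the orange pulse band, about half-way to the red lock mark, never so far that it clicks into the lock, and finish still gripping the lid and holding it there, because it springs back if let go. Leave the other things on the bench where they are.

Things in the scene. Friction and masses are not known exactly. Their poses are not given: they have to be found in the camera images.
- mill: sage-green bench mill fixed to the bench, with an upright round steel bowl (116 mm across, 150 mm tall). Origin at bench level under the bowl's axis; its x, y turn with the mill, z up. On its +y side a white crumb box (110 mm wide in x, y = 80 to 256 mm, top 78 mm above the bench, steel cover over the part next to the bowl), reached by a green chute. The lid's mouth is on top of the bowl.
- mouth (a point): centre of the mill's mouth, on its axis, at the top face of its aluminium flange, 150 mm above the bench; axes as the mill's. The flange is 5 mm thick, with a 67 mm round hole and two entry gaps at the mill's +x and -x (16 mm wide, out to 43 mm from the axis), each beside a white mark.
- pulse_mark (a point): middle of one orange pulse band on the flange, 51.5 mm from the axis, 0.70 rad clockwise (from above) of the white mark on the mill's +x. The band spans 0.53 to 0.87 rad; a second one lies half a turn round. A lid pointer belongs at each.
- lock_mark (a point): red lock mark on the flange, 51.5 mm from the axis, 1.40 rad clockwise of the white mark on the mill's +x; a second one lies half a turn round. Spring pawls start to resist at about 0.9 rad of lid twist and click behind the lugs near 1.4 rad. The lid must not get there.
- lid: loose black bayonet lid, 0.08 to 0.17 kg, right way up on the bench. Origin at the centre of its underside, z up. Plug 63 mm across, 14 mm tall, with lugs at its +x and -x (10 mm wide, 1 to 7 mm above the origin, tips 41 mm from the axis); disc 88 mm across, 14 to 18 mm above the origin, white pointers over the lugs. Alike after half a turn. Goes in with its x along the mill's x, either way round.
- lid_grip (a point): point in the lid's grip rib, 43 mm above the lid's origin; axes as the lid's. The rib is 60 mm long in x, 22 mm wide in y, from 18 (disc) to 53 mm above the lid's origin, white line along its top.
- lid_seat (a point): centre of the underside of the lid's disc, 14 mm above the lid's origin; axes as the lid's. Fully home it coincides with mouth. Play on the way in: 3 mm each side at the lugs, 2 mm at the plug. Turned clockwise, the lugs run 2 mm below the flange; turned the other way they meet a stop.
- pulse_ring (a joint): spring-loaded switch ring in the mouth, pushed round by the lid's lugs, rad, growing clockwise from above: 0 at rest, about 0.1 less than the lid's twist from the white marks (0.6 at mid-band). Its spring takes 0.05 N m to start, 0.11 N m at mid-band (friction adds some). Over 1.15 is in the lock. Let go, it turns the lid back.
- hasp (a joint): angle of the steel hasp leaf on the crumb box, rad: 0 = flat over the staple, at 1.57 it stands upright, larger leans back towards the bowl; stop at 2.1. Stiff hinge (0.035 N m): stays where it is left.
- hasp_hinge (a point): middle of the hasp's hinge line, on the crumb box's cover, 88 mm above the bench, 158 mm from the mill's axis on its +y side; the line runs along the mill's x; axes as the mill's. The leaf is 80 mm long from here, 30 mm wide, 3 mm thick; flat, it points along the mill's +y with its upper face 1.5 mm above this point. Its last 30 mm is a plain plate; its slot spans 26 to 50 mm.
- staple (a point): top of the steel staple (loop of 5 mm bar, 17 mm long along the mill's y) standing on the crumb box, 38 mm beyond the hinge line, 100 mm above the bench; it sticks up 10 mm through the slot of the flat hasp.
- jar: glass storage jar with brass cap, 60 mm across, 95 mm tall, origin under its centre; leave alone
- planter: round birch-billet planter with green moss, 135 mm across, 75 mm tall, origin under its centre; leave alone
- wire_reel: flat reel of copper wire with wooden cheeks, 72 mm across, 30 mm tall, origin under its centre; leave alone
- steel_tube: steel tube lying along its own x, 190 mm long, 18 mm thick, origin under its middle; leave alone
- sprayer: clear spray bottle with green head, 68 mm across, 182 mm tall, origin under its centre; leave alone
- snips: small red-handled snips, about 155 mm long along their own x, 13 mm thick, lying flat, origin at the pivot; leave alone
- moss_dish: square terracotta dish with moss, 85 mm wide, 40 mm tall, origin under its centre; leave alone
There are look-alikes about, which are no part of the job. There is more than one size of the lid; the job needs the middle-sized.

How it is judged:
By the outcome, as a careful person would: the job done as asked, in the order asked, and still so for the second after the job is handed in, while the arm keeps its last pose, push and grip.
It also fails if it takes over 61 s, if anything falls off the work surface, if the arm or the gripper's body presses on something with over 40 N, if the wrist force passes 120 N, or if a joint passes its speed limit or range.

## Working session

There is one attempt and no reset: what is moved stays moved. The work goes in short steps, Python scripts to look and compute and a tool call to move; the robot and the scene stay as the last step left them, time stands still between calls to the robot, and variables do not carry over. Pictures are saved under pics/ and viewed, at most 10 in all, crops included, and the job is handed in when it is done.

Besides the shell and the picture viewer there is one more tool, called after "Emit:" as name(argument=value, ...), one argument or row to a line, values as JSON. servo_tool: Moves the arm, as the interface text tells. Its arguments: {"type":"object","properties":{"targets":{"type":"array"},"grip_force":{"type":"number"}},"required":["targets"]}

```bash
mkdir -p pics; ls
cat > h.py <<'E'
import numpy as np, cv2
from station import ctrl
from scipy.spatial.transform import Rotation as Ro
def cap(n,f=None):
    s=ctrl.observe(); c=ctrl.capture(n); c['s']=s
    if f: cv2.imwrite('pics/'+f,c['img'][:,:,::-1])
    return c
def ray(c,u,v):
    x=(u-c['cx'])/c['fx']; y=(v-c['cy'])/c['fy']
    if 'T_tool_cam' in c:
        r=np.hypot(x,y); d=np.array([x/r*np.sin(r),y/r*np.sin(r),np.cos(r)]) if r>1e-9 else np.array([0,0,1.])
        q=c['s']['orientation']; R=Ro.from_quat([q[1],q[2],q[3],q[0]]).as_matrix()
        T=np.array(c['T_tool_cam']); return R@T[:3,3]+np.array(c['s']['eef_pos']), R@T[:3,:3]@d
    R=np.array(c['R']); return -R.T@np.array(c['t']), R.T@np.array([x,y,1.])
def onz(c,u,v,z):
    o,d=ray(c,u,v); return o+d*(z-o[2])/d[2]
E
python3 - <<'E'
from h import *
for n in("scene","top"):
    c=cap(n,n+'.png'); print(n,c['fx'],c['cx'],c['cy'],ray(c,320,200))
print(ctrl.observe())
E
```

```text
pics
scene 404.5290219693231 322.15503760405915 194.3102222213244 (array([1.1352538 , 0.989737  , 0.81702871]), array([-0.42942901, -0.72091051, -0.54415528]))
top 386.96533419215285 317.9340488773438 197.84508763655785 (array([0.38812535, 0.04818453, 1.27018338]), array([ 0.10509353, -0.0123233 , -0.99441591]))
{'t': 0.1, 'joint_pos': array([-1.44007770e+00,  2.21156739e-01,  1.52750276e+00, -2.46837975e-05,
        1.39473578e+00, -1.26110101e-01]), 'qvel': array([ 0.00210479, -0.00126036, -0.00141332,  0.00215024, -0.00177169,
        0.0007672 ]), 'joint_torque': array([ 2.32389182e-03, -4.95941913e+01, -3.88520193e+01,  7.03792716e-02,
        5.14782756e-02, -6.14192072e-05]), 'eef_pos': array([ 0.15866995, -0.60395996,  0.23853757]), 'orientation': array([-9.01278592e-04,  9.91765519e-01,  1.28063826e-01, -1.42259737e-05]), 'wrist_force': array([-1.25098142, -0.182694  ,  0.22268653]), 'torque': array([-0.0112086 ,  0.00027537, -0.04908499]), 'grasp_force': 0.0, 'gripper_width': 0.08731905720742146}
```

View pics/scene.png

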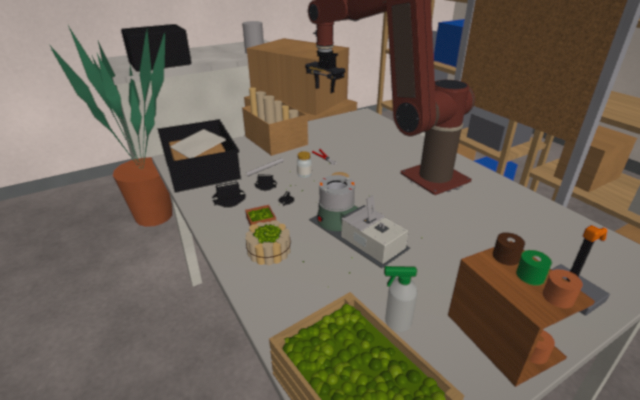

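View pics/top.png

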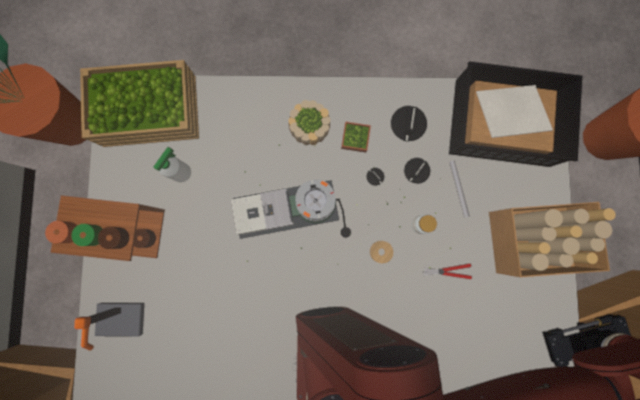

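Candidates for the lid in the top view are large (409,123), middle (417,170) and small (375,176). The middle one is about 26 px across, roughly 85 mm, which fits the 88 mm disc. The mill bowl is at (316,200), with the crumb box to its left. I'll check with a close crop.

Run:
```python
from h import *
c=cap('top')
im=c['img'][:,:,::-1]
a=cv2.resize(im[95:245,225:440],None,fx=3.7,fy=3.7,interpolation=cv2.INTER_CUBIC)
cv2.imwrite('pics/crop.png',a)
g=im.max(2)
m=((g<60)*255).astype(np.uint8)
n,l,st,ce=cv2.connectedComponentsWithStats(m[95:200,360:435])
for s,k in zip(st[1:],ce[1:]):
    if s[4]>60: print(s,k+[360,95],onz(c,*(k+[360,95]),.018))
h=cv2.cvtColor(im,cv2.COLOR_BGR2HSV)
for nm,mm in(('orange',(h[...,0]>5)&(h[...,0]<22)&(h[...,1]>130)&(h[...,2]>120)),('red',((h[...,0]<5)|(h[...,0]>172))&(h[...,1]>130)&(h[...,2]>80))):
    n,l,st,ce=cv2.connectedComponentsWithStats((mm[170:230,280:350]*255).astype(np.uint8))
    for s,k in zip(st[1:],ce[1:]): print(nm,s[4],k+[280,170],onz(c,*(k+[280,170]),.150))
```

```text
[ 32  12  34  33 776] [408.21778351 123.17010309] [ 0.78046509 -0.25963154  0.018     ]
[ 46  64  23  23 348] [416.58908046 170.15517241] [ 0.62182086 -0.28431142  0.018     ]
[ 8 77 11 12 61] [372.55737705 178.21311475] [ 0.5937208  -0.13912642  0.018     ]
orange 16 [323.75 183.25] [0.55587245 0.02367608 0.15      ]
orange 17 [306.23529412 214.        ] [0.46537142 0.07391745 0.15      ]
```

View pics/crop.png

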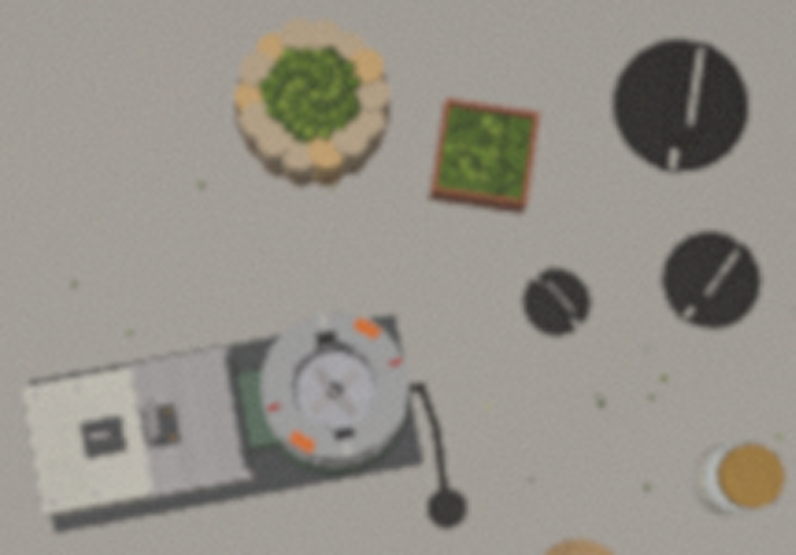

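Crop: the middle lid is at full-image (417,170), with its white rib line and one pointer visible. The orange bands give mouth ≈ (0.511,0.049) with band radius 51.7 mm (given 51.5), so mill yaw ≈ 0.193. Next I need the hasp angle from the scene camera.

```bash
cat >> h.py <<'E'
M=np.array([.5106,.0488]); YAW=.193
def mill(x,y,z,yaw=None):
    a=YAW if yaw is None else yaw; return np.array([M[0]+x*np.cos(a)-y*np.sin(a),M[1]+x*np.sin(a)+y*np.cos(a),z])
def proj(c,X):
    p=np.array(c['R'])@X+np.array(c['t']); return np.round([c['fx']*p[0]/p[2]+c['cx'],c['fy']*p[1]/p[2]+c['cy']],1)
def yaw(s=None):
    s=s or ctrl.observe(); q=s['orientation']; R=Ro.from_quat([q[1],q[2],q[3],q[0]]).as_matrix(); return np.arctan2(R[1,0],R[0,0]),R
def plan(X,ps,n):
    "rows from measured pose to TCP X, yaw ps, tool down"
    s=ctrl.observe(); p=np.array(s['eef_pos']); a,_=yaw(s); d=(ps-a+np.pi)%(2*np.pi)-np.pi
    print('t',s['t'],'pos',p.round(4),'yaw',round(a,4),'dyaw',round(d,3))
    D=(np.array(X)-p)/n; out=[]
    for i in range(n):
        b=a+d*i/n; out.append([[0,0,round(-d/n,4)],[round(100*(np.cos(b)*D[0]+np.sin(b)*D[1]),2),round(100*(np.sin(b)*D[0]-np.cos(b)*D[1]),2),round(-100*D[2],2)]])
    print(out)
E
python3 - <<'E'
from h import *
c=cap('scene'); im=c['img'][:,:,::-1]
cv2.imwrite('pics/hasp.png',cv2.resize(im[165:275,295:420],None,fx=5,fy=5,interpolation=cv2.INTER_CUBIC))
for n,X in dict(hinge=(0,.158,.088),staple=(0,.196,.1),mouth=(0,0,.15),box=(-.055,.256,.078),box2=(.055,.256,.078)).items(): print(n,proj(c,mill(*X)),(proj(c,mill(*X))-[295,165])*5)
for t in(1.3,1.57,1.8,2.1):
    for x in(-.015,.015):print(t,x,(proj(c,mill(x,.158+.08*np.cos(t),.088+.08*np.sin(t)))-[295,165])*5)
E
```

```text
hinge [372.3 219.9] [386.5 274.5]
staple [382.  222.1] [435.  285.5]
mouth [336.9 183.2] [209.5  91. ]
box [408.7 229.5] [568.5 322.5]
box2 [384.9 245.2] [449.5 401. ]
1.3 -0.015 [439.  174.5]
1.3 0.015 [405. 193.]
1.57 -0.015 [412. 156.]
1.57 0.015 [378.5 174.5]
1.8 -0.015 [389. 147.]
1.8 0.015 [355. 165.]
2.1 -0.015 [360.5 145. ]
2.1 0.015 [327.  162.5]
```

View pics/hasp.png

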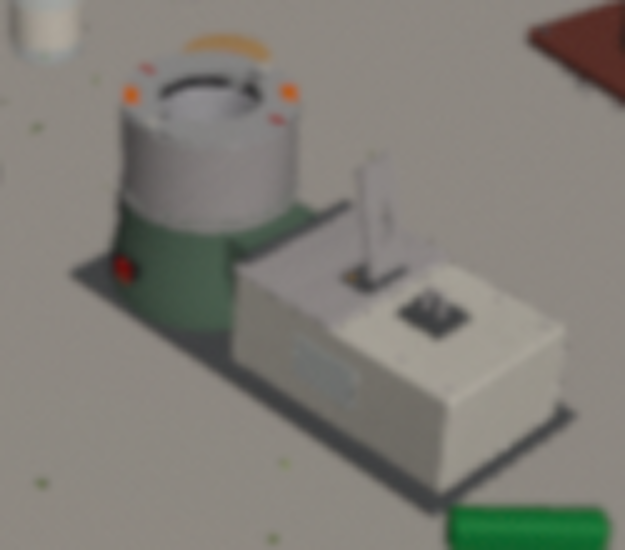

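Scene crop: the leaf's top edge is at crop (360–382,155–168), so the hasp angle is about 1.75. Box corner and mouth agree with the predictions. Planning the move to a point behind the leaf.

```bash
python3 -c "
from h import *
plan(mill(0,.11,.25),YAW+np.pi/2,16)"
```

```text
t 0.2 pos [ 0.1587 -0.6041  0.2388] yaw 0.2568 dyaw 1.507
[[[0, 0, np.float64(-0.0942)], [np.float64(3.21), np.float64(-4.07), np.float64(-0.07)]], [[0, 0, np.float64(-0.0942)], [np.float64(3.58), np.float64(-3.75), np.float64(-0.07)]], [[0, 0, np.float64(-0.0942)], [np.float64(3.91), np.float64(-3.4), np.float64(-0.07)]], [[0, 0, np.float64(-0.0942)], [np.float64(4.22), np.float64(-3.02), np.float64(-0.07)]], [[0, 0, np.float64(-0.0942)], [np.float64(4.48), np.float64(-2.61), np.float64(-0.07)]], [[0, 0, np.float64(-0.0942)], [np.float64(4.71), np.float64(-2.18), np.float64(-0.07)]], [[0, 0, np.float64(-0.0942)], [np.float64(4.89), np.float64(-1.72), np.float64(-0.07)]], [[0, 0, np.float64(-0.0942)], [np.float64(5.03), np.float64(-1.26), np.float64(-0.07)]], [[0, 0, np.float64(-0.0942)], [np.float64(5.13), np.float64(-0.78), np.float64(-0.07)]], [[0, 0, np.float64(-0.0942)], [np.float64(5.18), np.float64(-0.29), np.float64(-0.07)]], [[0, 0, np.float64(-0.0942)], [np.float64(5.18), np.float64(0.2), np.float64(-0.07)]], [[0, 0, np.float64(-0.0942)], [np.float64(5.14), np.float64(0.68), np.float64(-0.07)]], [[0, 0, np.float64(-0.0942)], [np.float64(5.05), np.float64(1.16), np.float64(-0.07)]], [[0, 0, np.float64(-0.0942)], [np.float64(4.92), np.float64(1.63), np.float64(-0.07)]], [[0, 0, np.float64(-0.0942)], [np.float64(4.75), np.float64(2.09), np.float64(-0.07)]], [[0, 0, np.float64(-0.0942)], [np.float64(4.53), np.float64(2.53), np.float64(-0.07)]]]
```

Emit:
servo_tool(
  targets=[
    [[0,0,-0.094],[3.2,-4.1,-0.1],1],
    [[0,0,-0.094],[3.6,-3.75,-0.1],1],
    [[0,0,-0.094],[3.9,-3.4,-0.1],1],
    [[0,0,-0.094],[4.2,-3.0,-0.1],1],
    [[0,0,-0.094],[4.5,-2.6,-0.1],1],
    [[0,0,-0.094],[4.7,-2.2,-0.1],1],
    [[0,0,-0.094],[4.9,-1.7,0],1],
    [[0,0,-0.094],[5.0,-1.25,0],1],
  ],
  grip_force=20,
)

```text
t: 1.2
eef_pos: [0.3247, -0.2228, 0.2456]
orientation: [0.0, 0.875, 0.484, 0.0]
wrist_force: [1.8, -1.1, 0.6]
gripper_width: 0.0148
grasp_force: 0.0
```

Emit:
servo_tool(
  targets=[
    [[0,0,-0.094],[5.1,-0.8,-0.1],1],
    [[0,0,-0.094],[5.2,-0.3,-0.1],1],
    [[0,0,-0.094],[5.2,0.2,-0.1],1],
    [[0,0,-0.094],[5.1,0.7,-0.1],1],
    [[0,0,-0.094],[5.0,1.2,-0.1],1],
    [[0,0,-0.094],[4.9,1.6,-0.1],1],
    [[0,0,-0.094],[4.7,2.1,0],1],
    [[0,0,-0.094],[4.5,2.5,0],1],
  ],
)

```text
t: 2.2
eef_pos: [0.4906, 0.1557, 0.2516]
orientation: [0.0, 0.636, 0.772, 0.0]
wrist_force: [1.6, -1.2, 1.5]
gripper_width: 0.0003
grasp_force: 0.0
```

Run:
```python
from h import *
plan(mill(0,.11,.157),YAW+np.pi/2,1)
c=cap('wrist','w1.png'); print(np.round(c['T_tool_cam'],3),c['fx'],c['cx'],c['cy'])
im=c['img'][:,:,::-1]; h=cv2.cvtColor(im,cv2.COLOR_BGR2HSV)
mm=(h[...,0]>5)&(h[...,0]<22)&(h[...,1]>130)&(h[...,2]>120)
n,l,st,ce=cv2.connectedComponentsWithStats((mm*255).astype(np.uint8))
for s,k in zip(st[1:],ce[1:]):
    if s[4]>30: print(s[4],k,onz(c,*k,.150))
```

```text
t 2.2 pos [0.4906 0.1557 0.2516] yaw 1.7643 dyaw -0.0
[[[0, 0, np.float64(0.0005)], [np.float64(0.12), np.float64(-0.09), np.float64(9.46)]]]
[[ 0.001 -0.963 -0.27   0.074]
 [ 1.     0.002 -0.001  0.001]
 [ 0.001 -0.27   0.963 -0.145]
 [ 0.     0.     0.     1.   ]] 309.70691628693146 319.93392791918427 199.03709635891042
131 [303.09160305 273.8778626 ] [0.48894433 0.08831403 0.15      ]
122 [336.89344262 275.02459016] [0.51933245 0.09309014 0.15      ]
3302 [307.63779528 316.35614779] [0.50159147 0.04102589 0.15      ]
```

View pics/w1.png

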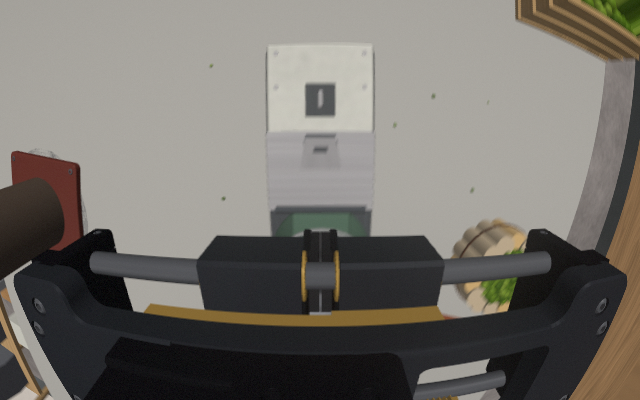

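Wrist view: the box is at the top, the staple at (320,98), and the leaf is the trapezoid around (320,150), dead centre. The tool is well aligned behind it, so I'll descend and push in an arc.

Emit:
servo_tool(
  targets=[
    [[0,0,0],[0.1,-0.1,4.7],1],
    [[0,0,0],[0,0,4.7],1],
    [[0,0,0],[1.5,0,-0.5],1],
    [[0,0,0],[1.5,0,-0.5],1],
    [[0,0,0],[1.5,0,-0.5],1],
    [[0,0,0],[1.5,0,-0.2],1],
  ],
)

```text
t: 3.0
eef_pos: [0.4788, 0.2153, 0.1772]
orientation: [0.001, 0.637, 0.771, 0.002]
wrist_force: [0.5, -0.1, -0.1]
gripper_width: 0.0007
grasp_force: 0.3
```

Run:
```python
from h import *
c=cap('wrist','w2.png'); s=c['s']
a=YAW; d=np.array(s['eef_pos'])[:2]-M
print('mill xy',d@[np.cos(a),np.sin(a)],d@[-np.sin(a),np.cos(a)],'tipz',s['eef_pos'][2]-.017,s['wrist_force'])
```

```text
mill xy 0.000764516791265698 0.16950586767200068 tipz 0.16018668871874014 [ 0.53147175 -0.11786304 -0.08520393]
```

View pics/w2.png

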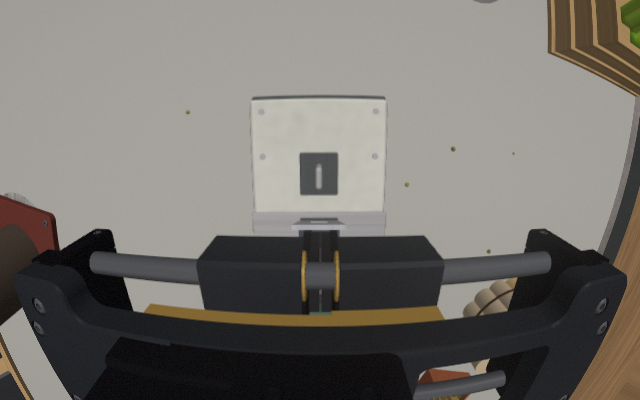

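Wrist view: the fingers at (320,240) are behind the leaf, whose end edge is seen at (320,222), and it's moving with them. Continuing the arc.

Emit:
servo_tool(
  targets=[
    [[0,0,0],[0.65,0,0.3],1],
    [[0,0,0],[1.25,0,0.7],1],
    [[0,0,0],[1.15,0,0.9],1],
    [[0,0,0],[0.95,0,1.1],1],
    [[0,0,0],[0.7,0,1.3],1],
    [[0,0,0],[0.45,0,1.4],1],
    [[0,0,0],[0.15,0,1.0],1],
    [[0,0,0],[0,0,0.2],1],
  ],
)

```text
t: 4.05
eef_pos: [0.4675, 0.2658, 0.1063]
orientation: [-0.0, 0.637, 0.771, -0.001]
wrist_force: [-7.2, -2.7, 18.0]
gripper_width: 0.0005
grasp_force: 9.0
```

Emit:
servo_tool(
  targets=[
    [[0,0,0],[0,0,0.15],1],
    [[0,0,0],[0,0,0.1],1],
  ],
)

```text
t: 4.3
eef_pos: [0.4676, 0.2658, 0.106]
orientation: [-0.0, 0.637, 0.771, -0.0]
wrist_force: [-13.4, -5.7, 28.9]
gripper_width: 0.0003
grasp_force: 14.5
```

Emit:
servo_tool(
  targets=[
    [[0,0,0],[0,0,-1.5],1],
    [[0,0,0],[0,0,-5],1],
    [[0,0,0],[-3,0,-5],0.7],
  ],
)

```text
t: 4.68
eef_pos: [0.4728, 0.2369, 0.2188]
orientation: [-0.0, 0.636, 0.772, -0.0]
wrist_force: [0.8, -0.7, 1.0]
gripper_width: 0.0048
grasp_force: 0.0
```

Run:
```python
from h import *
c=cap('wrist','w3.png'); im=c['img'][:,:,::-1]
cv2.imwrite('pics/w3c.png',cv2.resize(im[60:320,200:440],None,fx=2,fy=2))
plan((.672,-.318,.22),2.54,12)
```

```text
t 4.725 pos [0.4773 0.2345 0.2269] yaw 1.7613 dyaw 0.779
[[[0, 0, np.float64(-0.0649)], [np.float64(-4.83), np.float64(0.72), np.float64(0.06)]], [[0, 0, np.float64(-0.0649)], [np.float64(-4.86), np.float64(0.41), np.float64(0.06)]], [[0, 0, np.float64(-0.0649)], [np.float64(-4.88), np.float64(0.09), np.float64(0.06)]], [[0, 0, np.float64(-0.0649)], [np.float64(-4.88), np.float64(-0.23), np.float64(0.06)]], [[0, 0, np.float64(-0.0649)], [np.float64(-4.85), np.float64(-0.54), np.float64(0.06)]], [[0, 0, np.float64(-0.0649)], [np.float64(-4.81), np.float64(-0.86), np.float64(0.06)]], [[0, 0, np.float64(-0.0649)], [np.float64(-4.74), np.float64(-1.17), np.float64(0.06)]], [[0, 0, np.float64(-0.0649)], [np.float64(-4.65), np.float64(-1.47), np.float64(0.06)]], [[0, 0, np.float64(-0.0649)], [np.float64(-4.55), np.float64(-1.77), np.float64(0.06)]], [[0, 0, np.float64(-0.0649)], [np.float64(-4.43), np.float64(-2.06), np.float64(0.06)]], [[0, 0, np.float64(-0.0649)], [np.float64(-4.28), np.float64(-2.34), np.float64(0.06)]], [[0, 0, np.float64(-0.0649)], [np.float64(-4.12), np.float64(-2.62), np.float64(0.06)]]]
```

View pics/w3c.png

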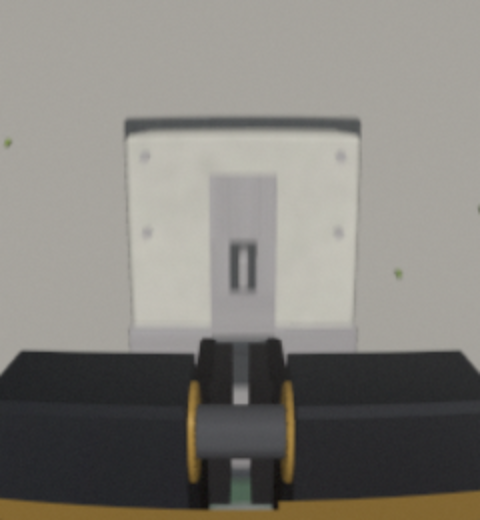

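The hasp lies flat, with the staple standing through its slot at crop (243,265). Now to the lid.

Emit:
servo_tool(
  targets=[
    [[0,0,-0.065],[-4.8,0.7,0],0.4],
    [[0,0,-0.065],[-4.85,0.4,0],0.4],
    [[0,0,-0.065],[-4.9,0.1,0],0.4],
    [[0,0,-0.065],[-4.9,-0.2,0],0.4],
    [[0,0,-0.065],[-4.85,-0.55,0],0.4],
    [[0,0,-0.065],[-4.8,-0.85,0],0.4],
    [[0,0,-0.065],[-4.75,-1.2,0],0.4],
    [[0,0,-0.065],[-4.65,-1.5,0],0.4],
  ],
)

```text
t: 5.72
eef_pos: [0.6031, -0.1341, 0.2176]
orientation: [0.0, 0.417, 0.909, 0.0]
wrist_force: [0.5, 0.1, 0.3]
gripper_width: 0.0526
grasp_force: 0.0
```

Emit:
servo_tool(
  targets=[
    [[0,0,-0.065],[-4.55,-1.8,0.2],0.4],
    [[0,0,-0.065],[-4.4,-2.05,0.2],0.4],
    [[0,0,-0.065],[-4.3,-2.35,0.3],0.4],
    [[0,0,-0.065],[-4.1,-2.6,0.3],0.4],
    [[0,0,0],[0,0,0],0.4],
  ],
)

```text
t: 6.35
eef_pos: [0.6668, -0.3201, 0.2055]
orientation: [-0.001, 0.298, 0.955, -0.0]
wrist_force: [-0.6, 0.1, 0.5]
gripper_width: 0.0523
grasp_force: 0.0
```

Run:
```python
from h import *
c=cap('wrist','w4.png'); print(c['s']['eef_pos'],yaw(c['s'])[0],c['s']['gripper_width'])
im=c['img'][:,:,::-1]; h=cv2.cvtColor(im,cv2.COLOR_BGR2HSV)
# white blobs on a dark surround
w=((h[...,2]>140)&(h[...,1]<60)).astype(np.uint8)
n,l,st,ce=cv2.connectedComponentsWithStats(w)
for i,(s,k) in enumerate(zip(st,ce)):
    if 15<s[4]<1500 and s[1]<260:
        p=np.argwhere(l==i)[:,::-1].astype(np.float32); print(s,k.round(1),cv2.minAreaRect(p))
```

```text
[ 0.66677369 -0.32006199  0.20554243] 2.536983065185705 0.052273273846820546
[407  39  30  13  70] [421.3  44.9] ((421.50634765625, 44.9822883605957), (31.350370407104492, 2.182859182357788), 19.798877716064453)
[587  66  14  24 229] [593.2  76.7] ((593.058837890625, 77.26470947265625), (13.339458465576172, 22.313274383544922), 14.03624439239502)
[582  86  12  20 140] [587.2  95.6] ((587.256103515625, 95.30488586425781), (18.994224548339844, 10.601428031921387), 83.6598129272461)
[589 102  12  24 182] [593.8 112.5] ((593.689208984375, 113.36486053466797), (11.014732360839844, 22.851459503173828), 9.462322235107422)
[322 107   5  52 185] [323.9 133. ] ((323.853759765625, 132.49644470214844), (3.486767530441284, 51.03359603881836), 1.3971810340881348)
[615 129   7   6  16] [618.  131.1] ((618.2703247070312, 131.62159729003906), (4.274373531341553, 6.247161388397217), 80.53767395019531)
[399 187   9  16  80] [403.1 194.3] ((403.1000061035156, 194.3000030517578), (15.17893123626709, 5.059643268585205), 71.56504821777344)
[420 223   8  13  57] [423.7 228.8] ((423.7739562988281, 228.89727783203125), (12.991567611694336, 4.330522537231445), 69.44395446777344)
```

View pics/w4.png

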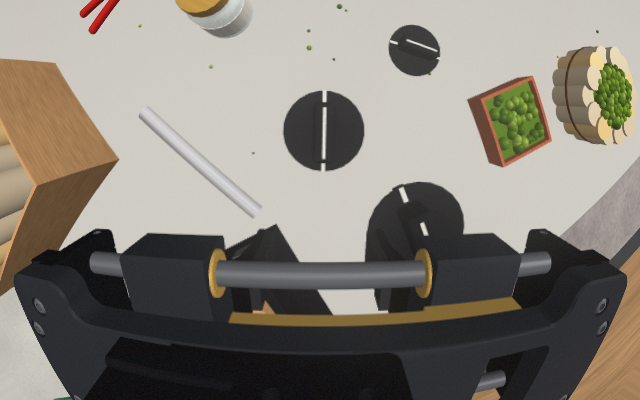

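Wrist view: the middle lid is dead ahead at (324,131). Its rib line runs vertically through rows 107–158, with pointers at (324,96) and (323,166). The large lid is at (415,230) and the small one at (415,50).

Run:
```python
from h import *
s=ctrl.observe(); img=cv2.imread('pics/w4.png'); c=ctrl.capture('wrist'); c['s']=s
h=cv2.cvtColor(img,cv2.COLOR_BGR2HSV); w=((h[...,2]>140)&(h[...,1]<60)).astype(np.uint8)
n,l,st,ce=cv2.connectedComponentsWithStats(w); i=[i for i in range(n) if abs(ce[i]-[323.9,133]).max()<1][0]
p=np.argwhere(l==i)[:,::-1].astype(float)
P=np.array([onz(c,u,v,.053) for u,v in p]); m=P.mean(0); U,S,V=np.linalg.svd(P[:,:2]-m[:2]); q=(P[:,:2]-m[:2])@V[0]
print('rib mid',m,'ext',q.min(),q.max(),'mid',m[:2]+V[0]*(q.min()+q.max())/2,'yaw',np.arctan2(V[0,1],V[0,0]))
d=(img.max(2)<75).astype(np.uint8); d[:85]=0;d[176:]=0;d[:,:275]=0;d[:,372:]=0
(cn,_)=cv2.findContours(cv2.morphologyEx(d,cv2.MORPH_CLOSE,np.ones((7,7))),0,1)
k=max(cn,key=cv2.contourArea)[:,0]; K=np.array([onz(c,u,v,.018) for u,v in k])[:,:2]; print('disc',cv2.minEnclosingCircle((K*1000).astype(np.float32)))
```

```text
rib mid [ 0.62305548 -0.28261947  0.053     ] ext -0.02516522470821008 0.02431692662829015 mid [ 0.62271111 -0.28237186] yaw -0.623395060150556
disc ((622.4314575195312, -282.4680480957031), 43.11174392700195)
```

```bash
python3 -c "
from h import *
plan((.6226,-.2824,.11),2.518,2)"
```

```text
t 6.45 pos [ 0.6669 -0.3165  0.2067] yaw 2.5391 dyaw -0.021
[[[0, 0, np.float64(0.0105)], [np.float64(2.79), np.float64(0.15), np.float64(4.84)]], [[0, 0, np.float64(0.0105)], [np.float64(2.8), np.float64(0.12), np.float64(4.84)]]]
```

Emit:
servo_tool(
  targets=[
    [[0,0,0.01],[2.0,0.1,2.5],0.4],
    [[0,0,0.01],[0,0,2.5],0.4],
    [[0,0,0],[0,0,0],0.4],
    [[0,0,0],[0,0,0],0.4],
  ],
)

```text
t: 6.95
eef_pos: [0.6521, -0.3037, 0.1596]
orientation: [0.001, 0.305, 0.952, -0.0]
wrist_force: [0.9, 0.5, -0.2]
gripper_width: 0.0523
grasp_force: 0.0
```

```bash
cat > lid.py <<'E'
from h import *
def rib(z):
    c=cap('wrist','w5.png'); img=c['img'][:,:,::-1]
    h=cv2.cvtColor(np.ascontiguousarray(img),cv2.COLOR_BGR2HSV); w=((h[...,2]>140)&(h[...,1]<60)).astype(np.uint8)
    n,l,st,ce=cv2.connectedComponentsWithStats(w)
    for i in range(1,n):
        if 40<st[i][4]<1500 and 250<ce[i][0]<390 and st[i][3]>2*st[i][2]:
            p=np.argwhere(l==i)[:,::-1].astype(float)
            P=np.array([onz(c,u,v,z) for u,v in p]); m=P.mean(0); U,S,V=np.linalg.svd(P[:,:2]-m[:2]); q=(P[:,:2]-m[:2])@V[0]
            print(st[i],'len',np.ptp(q),'mid',(m[:2]+V[0]*(q.min()+q.max())/2).round(4),'yaw',np.arctan2(V[0,1],V[0,0]))
    return c
E
python3 - <<'E'
from lid import *
rib(.053)
plan((.6226,-.2824,.11),2.518,1)
E
```

```text
[315 132   5  60 243] len 0.0492971244494319 mid [ 0.6226 -0.2855] yaw -0.6248060647685106
t 7.0 pos [ 0.6524 -0.3041  0.1601] yaw 2.5214 dyaw -0.003
[[[0, 0, np.float64(0.0034)], [np.float64(3.68), np.float64(0.03), np.float64(5.01)]]]
```

Emit:
servo_tool(
  targets=[
    [[0,0,0.004],[3.5,-0.2,3.0],0.4],
    [[0,0,0],[0,0,4.0],0.4],
    [[0,0,0],[0,0,3.0],0.4],
    [[0,0,0],[0,0,1.9],0.4],
    [[0,0,0],[0,0,0],0.4],
  ],
)

```text
t: 7.62
eef_pos: [0.6214, -0.2852, 0.0383]
orientation: [-0.001, 0.307, 0.952, 0.0]
wrist_force: [-0.3, 0.2, 0.4]
gripper_width: 0.0525
grasp_force: 0.0
```

Emit:
servo_tool(
  targets=[
    [[0,0,0],[0,0,0],1],
    [[0,0,0],[0,0,0],1],
    [[0,0,0],[0,0,0],1],
    [[0,0,0],[0,0,0],1],
  ],
  grip_force=35,
)

```text
t: 8.12
eef_pos: [0.6221, -0.2856, 0.0397]
orientation: [0.0, 0.307, 0.952, -0.0]
wrist_force: [0.4, -0.2, 0.8]
gripper_width: 0.0217
grasp_force: 35.0
```

Emit:
servo_tool(
  targets=[
    [[0,0,0],[0,0,-1.0],1],
    [[0,0,0],[0,0,-5.0],1],
    [[0,0,0],[0,0,-6.0],1],
    [[0,0,0],[0,0,-6.0],1],
    [[0,0,0],[0,0,-3.0],1],
    [[0,0,0],[0,0,0],1],
  ],
)

```text
t: 8.88
eef_pos: [0.6234, -0.2864, 0.2539]
orientation: [0.004, 0.307, 0.952, -0.001]
wrist_force: [0.6, 0.3, -0.5]
gripper_width: 0.0219
grasp_force: 35.0
```

```bash
python3 -c "
from h import *
plan((.609,.068,.25),YAW+np.pi,8); s=ctrl.observe();print(s['wrist_force'],s['torque'],s['gripper_width'])"
```

```text
t 8.875 pos [ 0.6234 -0.2864  0.2539] yaw 2.5168 dyaw 0.818
[[[0, 0, np.float64(-0.1022)], [np.float64(2.74), np.float64(3.49), np.float64(0.05)]], [[0, 0, np.float64(-0.1022)], [np.float64(2.37), np.float64(3.75), np.float64(0.05)]], [[0, 0, np.float64(-0.1022)], [np.float64(1.97), np.float64(3.97), np.float64(0.05)]], [[0, 0, np.float64(-0.1022)], [np.float64(1.56), np.float64(4.15), np.float64(0.05)]], [[0, 0, np.float64(-0.1022)], [np.float64(1.12), np.float64(4.29), np.float64(0.05)]], [[0, 0, np.float64(-0.1022)], [np.float64(0.68), np.float64(4.38), np.float64(0.05)]], [[0, 0, np.float64(-0.1022)], [np.float64(0.23), np.float64(4.43), np.float64(0.05)]], [[0, 0, np.float64(-0.1022)], [np.float64(-0.22), np.float64(4.43), np.float64(0.05)]]]
[ 0.55651088  0.3259624  -0.50310186] [ 0.04980156 -0.13993307 -0.05865365] 0.021901144731878916
```

Emit:
servo_tool(
  targets=[
    [[0,0,-0.102],[2.75,3.5,0],1],
    [[0,0,-0.102],[2.4,3.75,0],1],
    [[0,0,-0.102],[2.0,4.0,0],1],
    [[0,0,-0.102],[1.55,4.15,0],1],
    [[0,0,-0.102],[1.1,4.3,0],1],
    [[0,0,-0.102],[0.7,4.4,0],1],
    [[0,0,-0.102],[0.2,4.4,0],1],
    [[0,0,-0.103],[-0.2,4.4,0],1],
  ],
)

```text
t: 9.88
eef_pos: [0.6061, 0.0708, 0.2466]
orientation: [-0.002, -0.098, 0.995, 0.0]
wrist_force: [-0.1, 0.2, -0.6]
gripper_width: 0.0216
grasp_force: 35.0
```

Emit:
servo_tool(
  targets=[
    [[0,0,0],[0,0,0],1],
    [[0,0,0],[0,0,0],1],
    [[0,0,0],[0,0,0],1],
  ],
)

```text
t: 10.25
eef_pos: [0.6073, 0.0681, 0.2482]
orientation: [-0.001, -0.095, 0.995, -0.0]
wrist_force: [0.3, -0.2, -0.6]
gripper_width: 0.0217
grasp_force: 35.0
```

```bash
cat > mouth.py <<'E'
from h import *
def mouth(f):
    c=cap('wrist',f); s=c['s']; print(s['t'],s['eef_pos'],yaw(s)[0])
    h=cv2.cvtColor(np.ascontiguousarray(c['img'][:,:,::-1]),cv2.COLOR_BGR2HSV); r={}
    for nm,mm in(('orange',(h[...,0]>5)&(h[...,0]<22)&(h[...,1]>150)&(h[...,2]>120)),('red',((h[...,0]<5)|(h[...,0]>172))&(h[...,1]>130)&(h[...,2]>80))):
        n,l,st,ce=cv2.connectedComponentsWithStats((mm*255).astype(np.uint8))
        for a,k in zip(st[1:],ce[1:]):
            X=onz(c,*k,.1505)
            if a[4]>8 and np.hypot(*(X[:2]-M))<.08: print(nm,a[4],k.round(1),X.round(4)); r.setdefault(nm,[]).append(X)
    for nm,off in(('orange',.7),('red',1.4)):
        if len(r.get(nm,[]))==2:
            A,B=r[nm]; A,B=(A,B) if A[0]>B[0] else (B,A); d=A-B
            print(nm,'centre',((A+B)/2).round(4),'rad',np.hypot(*d[:2])/2,'yaw',(np.arctan2(d[1],d[0])+off+np.pi/2)%np.pi-np.pi/2)
    return c
E
python3 -c "
from mouth import *
mouth('m1.png')"
```

```text
10.25 [0.60725827 0.06812187 0.24820944] -2.9513091303688084
orange 283 [361.4  35.9] [0.4661 0.0739 0.1505]
orange 287 [277.3 133.9] [0.5561 0.0244 0.1505]
red 49 [384.3  74.1] [0.4927 0.0974 0.1505]
red 52 [254.2  96.4] [0.5297 0.0009 0.1505]
orange centre [0.5111 0.0491 0.1505] rad 0.05134924122634416 yaw 0.19688922926524155
red centre [0.5112 0.0492 0.1505] rad 0.051686069137548994 yaw 0.19465638424851495
```

View pics/m1.png

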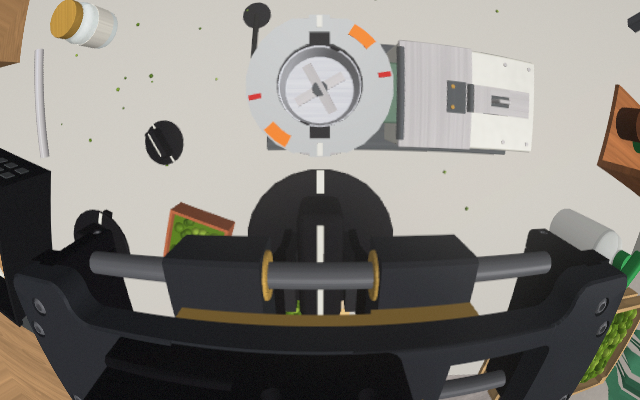

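Wrist view: the mouth is clear at (320,88), with entry gaps at rows 38 and 132, and the orange and red marks are found consistently. The held lid's disc edge is at (320,170) with its pointer at (320,181). I'll measure the lid's offset in the grip.

```bash
cat >> mouth.py <<'E'
def lidoff(c):
    from scipy.optimize import least_squares
    s=c['s']; z=s['eef_pos'][2]-.0397+.018; g=np.ascontiguousarray(c['img']).max(2); P=[]; K=[]
    for u in range(262,380,4):
        if 310<u<331: continue
        col=g[150:235,u]; v=np.argmax(col<90)+150
        if v>152: P.append(onz(c,u,v-.5,z)[:2])
    P=np.array(P); f=lambda q:np.hypot(*(P-q[:2]).T)-.044
    q=least_squares(f,s['eef_pos'][:2],loss='soft_l1',f_scale=.001).x; a=yaw(s)[0]; d=q-s['eef_pos'][:2]
    print('lid',q.round(4),'offset tool x,y',d@[np.cos(a),np.sin(a)],d@[np.sin(a),-np.cos(a)],'rms',np.sqrt((f(q)**2).mean()),len(P))
    h=g[176:192,305:336]; p=np.argwhere(h>140)[:,::-1]+[305,176]; X=onz(c,*p.mean(0),z); d=X[:2]-q; print('pointer',p.mean(0),'lid yaw',np.arctan2(d[1],d[0]),'tool yaw',a)
E
python3 -c "
from mouth import *
c=mouth('m2.png');lidoff(c)"
```

```text
10.3 [0.60738184 0.0680627  0.24849409] -2.951441997177482
orange 280 [361.4  35.7] [0.4661 0.0739 0.1505]
orange 287 [277.3 133.7] [0.5561 0.0243 0.1505]
red 50 [384.3  74. ] [0.4927 0.0975 0.1505]
red 53 [254.3  96.2] [0.5297 0.0008 0.1505]
orange centre [0.5111 0.0491 0.1505] rad 0.05138819897633934 yaw 0.19609022833070133
red centre [0.5112 0.0491 0.1505] rad 0.05173291336476253 yaw 0.19415390704237412
lid [0.608  0.0684] offset tool x,y -0.0006775055028108567 0.00022805577519736988 rms 0.0002398288056534482 25
pointer [320.  183.5] lid yaw -2.9516064848265224 tool yaw -2.951441997177482
```

Emit:
servo_tool(
  targets=[
    [[0,0,-0.005],[4.0,0,0],1],
    [[0,0,0],[4.0,0,0],1],
    [[0,0,0],[1.9,-0.05,2.0],1],
    [[0,0,0],[0,0,2.5],1],
    [[0,0,0],[0,0,0.6],1],
    [[0,0,0],[0,0,0],1],
    [[0,0,0],[0,0,0],1],
    [[0,0,0],[0,0,0],1],
  ],
)

```text
t: 11.35
eef_pos: [0.5111, 0.0496, 0.1989]
orientation: [0.001, -0.098, 0.995, -0.0]
wrist_force: [-0.0, -0.9, -1.9]
gripper_width: 0.0219
grasp_force: 35.0
```

```bash
python3 -c "
from h import *
plan((.5104,.0489,.190),.1955+np.pi,1)"
```

```text
t 11.35 pos [0.5111 0.0496 0.1989] yaw -2.9444 dyaw -0.002
[[[0, 0, np.float64(0.0017)], [np.float64(0.09), np.float64(-0.06), np.float64(0.89)]]]
```

Emit:
servo_tool(
  targets=[
    [[0,0,0.002],[0.08,-0.06,0.7],1],
    [[0,0,0],[0,0,0.4],1],
    [[0,0,0],[0,0,0.3],1],
    [[0,0,0],[0,0,0],1],
  ],
)

```text
t: 11.85
eef_pos: [0.5095, 0.0489, 0.1836]
orientation: [-0.0, -0.097, 0.995, 0.0]
wrist_force: [-0.1, 0.3, -1.2]
gripper_width: 0.0214
grasp_force: 35.0
```

Emit:
servo_tool(
  targets=[
    [[0,0,0],[-0.05,0,0.3],1],
    [[0,0,0],[0,0,0.3],1],
    [[0,0,0],[0,0,0.15],1],
    [[0,0,0],[0,0,0],1],
  ],
)

```text
t: 12.35
eef_pos: [0.5102, 0.049, 0.1764]
orientation: [-0.0, -0.097, 0.995, 0.0]
wrist_force: [-0.3, -0.4, -0.4]
gripper_width: 0.0219
grasp_force: 35.0
```

Emit:
servo_tool(
  targets=[
    [[0,0,0],[0,0,0.1],1],
    [[0,0,0],[0,0,0.1],1],
    [[0,0,0],[0,0,0],1],
  ],
)

```text
t: 12.72
eef_pos: [0.5105, 0.049, 0.1756]
orientation: [0.0, -0.098, 0.995, -0.0]
wrist_force: [-2.8, 0.2, 5.9]
gripper_width: 0.0219
grasp_force: 35.0
```

The lid is seated: the z matches the prediction and there's light contact. Now the clockwise twist.

Emit:
servo_tool(
  targets=[
    [[0,0,0.08],[0,0,0],1],
    [[0,0,0.1],[0,0,0],1],
    [[0,0,0.1],[0,0,0],1],
    [[0,0,0.1],[0,0,0],1],
    [[0,0,0.1],[0,0,0],1],
    [[0,0,0.1],[0,0,0],1],
    [[0,0,0.06],[0,0,0],1],
    [[0,0,0],[0,0,0],1],
  ],
  grip_force=50,
)

```text
t: 13.72
eef_pos: [0.511, 0.0489, 0.1756]
orientation: [0.001, 0.22, 0.975, 0.0]
wrist_force: [-0.2, -0.9, 6.2]
gripper_width: 0.0217
grasp_force: 50.0
```

Run:
```python
from mouth import *
c=mouth('t1.png'); s=c['s']; print('twist',(.1955+np.pi-yaw(s)[0]+np.pi)%(2*np.pi)-np.pi,s['wrist_force'],s['torque'])
im=c['img'][:,:,::-1]; cv2.imwrite('pics/t1c.png',cv2.resize(im[100:320,190:450],None,fx=3,fy=2.7,interpolation=cv2.INTER_CUBIC))
```

```text
13.725 [0.51104872 0.04886715 0.17561288] 2.6973779094651253
orange 614 [325.5 155. ] [0.4664 0.074  0.1505]
orange 29 [264.6 266.2] [0.5126 0.0103 0.1505]
orange 75 [266.1 290.7] [0.529  0.0021 0.1505]
orange 14 [375.6 289.8] [0.559  0.0668 0.1505]
orange 75 [387.5 317.9] [0.5852 0.0661 0.1505]
orange 70 [278.  319.2] [ 0.553  -0.0022  0.1505]
orange 10 [291.8 317.8] [0.5557 0.0071 0.1505]
orange 16 [357.8 320.1] [0.5771 0.0469 0.1505]
orange 10 [368.5 319.9] [0.5804 0.0536 0.1505]
orange 10 [363.9 319.8] [0.5788 0.0508 0.1505]
red 103 [382. 180.] [0.4929 0.0972 0.1505]
twist 0.6397147441246678 [-0.19697201 -0.9280811   6.21676426] [-0.07033173  0.00064911 -0.04413752]
```

View pics/t1c.png

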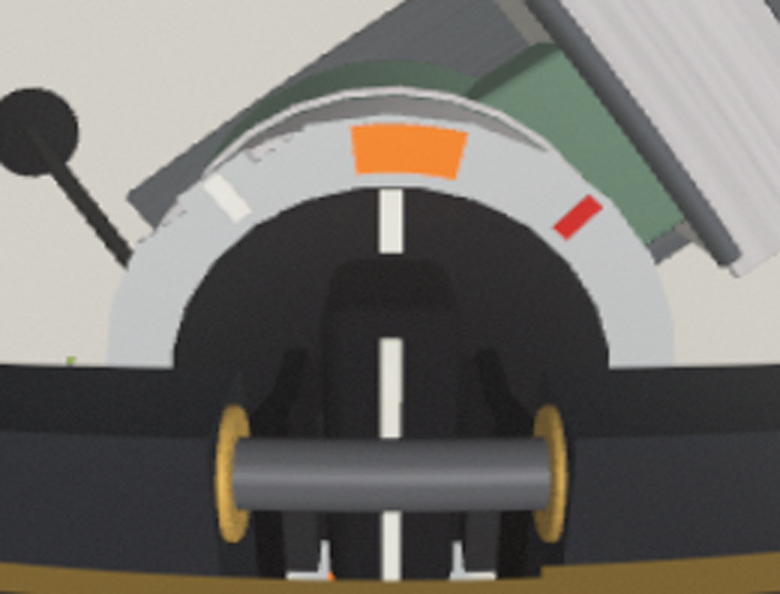

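The pointer (391,220) lies under the orange band (352–467), about 0.06 rad short of its middle. The lid is flat and hasn't slipped. Adding the remainder.

Emit:
servo_tool(
  targets=[
    [[0,0,0.03],[0,0,0],1],
    [[0,0,0.03],[0,0,0],1],
    [[0,0,0],[0,0,0],1],
    [[0,0,0],[0,0,0],1],
    [[0,0,0],[0,0,0],1],
  ],
)

```text
t: 14.4
eef_pos: [0.511, 0.0489, 0.1756]
orientation: [0.001, 0.249, 0.969, 0.0]
wrist_force: [-0.5, -0.6, 6.5]
gripper_width: 0.0212
grasp_force: 50.0
```

Run:
```python
from mouth import *
c=cap('wrist','t2.png'); s=c['s']; print('twist tool',(.1955+np.pi-yaw(s)[0]+np.pi)%(2*np.pi)-np.pi,s['eef_pos'],s['wrist_force'],s['grasp_force'],s['gripper_width'])
g=c['img'].min(2)[172:192,305:336]; p=np.argwhere(g>140)[:,::-1]+[305,172]
z=s['eef_pos'][2]-.0397+.018; X=np.array([onz(c,*k,z) for k in p])[:,:2].mean(0)-[.5111,.0491]
print(len(p),p.mean(0),np.hypot(*X),'pointer twist',(.1955+np.pi-np.arctan2(X[1],X[0])+np.pi)%(2*np.pi)-np.pi)
h=cv2.cvtColor(np.ascontiguousarray(c['img'][:,:,::-1]),cv2.COLOR_BGR2HSV); mm=(h[...,0]>5)&(h[...,0]<22)&(h[...,1]>150)&(h[...,2]>120); mm[200:]=0
k=np.argwhere(mm).mean(0)[::-1]; X=onz(c,*k,.1505)[:2]-[.5111,.0491]; print('band',k,(.1955+np.pi-np.arctan2(X[1],X[0])+np.pi)%(2*np.pi)-np.pi)
```

```text
twist tool 0.6987507541052773 [0.51102457 0.04887024 0.17560078] [-0.479344   -0.64400957  6.46772649] 50.00260949134827 0.021227205628549094
140 [320.  181.5] 0.03678433600488817 pointer twist 0.7068955908803352
band [339.10871694 125.05288932] 0.8551762722352922
```

The pointer measures a twist of about 0.70 rad. The band blob reading includes other orange objects, so I'm ignoring it. Handing in.

```bash
python3 -c "
from station import ctrl
print(ctrl.finish_job())"
```

```text
the job is handed in; nothing more can be done
None
```

I handed the job in at about 14.5 s with the hasp flat over its staple, the lid fully home, and the gripper still holding the lid at about 0.70 rad clockwise, mid pulse band, well short of the lock.

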